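# Slide the serving board out over the pass edge

### The job

On the raised ledge of the pass, push the blue-ended serving board toward the ledge's metal-trimmed front edge (the long side away from the robot) until its whole blue end hangs out over the edge and the white part begins right at the edge, with the board square to the edge, so the server can take it from below. Push only: do not lift or tip the board, do not touch the ramekin that rides upright on it, and leave the green-ended board and everything else where they are. Finish with the hand clear of everything.

Things in the scene. Friction and masses are not known exactly. Their poses are not given: they have to be found in the camera images.
- ledge: Fixed raised ledge, solid dark wood with an aluminium strip along its front, 300 deep (its x) x 440 wide (its y) x 40 mm high, standing on the counter, turned up to 0.2 rad. Origin: centre of its underside at counter height; top face 40 mm above. Its +x points away from the robot to the front edge, 150 mm from the origin.
- edge (a point): Middle of the ledge's front top edge (the aluminium-trimmed edge away from the robot), 40 mm above the counter; axes as the ledge's.
- blue_board: Loose white board, 160 (its x) x 110 (its y) x 8 mm thick, flat on the ledge; the last 40 mm at its +x end are blue. Origin: centre of the underside; z up. About 0.16 kg. Starts 20 to 90 mm short of the front edge, blue end toward it, up to 0.15 rad from square; slides and turns freely. At least 35 mm of bare ledge lies behind its rear (-x) side, where it can be pushed.
- blue_line (a point): Middle of the border between blue and white on top of the blue-ended board, 40 mm from its +x end.
- blue_white (a point): Centre of the white part of the blue-ended board's top, 20 mm from the board's centre toward -x.
- green_board: Loose white board, 160 (its x) x 110 (its y) x 8 mm thick, flat on the ledge; the last 40 mm at its +x end are green. Origin: centre of the underside; z up. About 0.16 kg. To be left alone; it lies beside the blue-ended board, left or right.
- blue_ramekin: Small empty steel ramekin, 54 mm across the rim, 34 mm high, standing on the white part of the blue-ended board, about 0.09 kg. Origin: centre of its underside. Within 15 mm of the centre of the white part; it rides along by friction if the board is pushed smoothly.
- green_ramekin: Small empty steel ramekin, 54 mm across the rim, 34 mm high, standing on the white part of the green-ended board, about 0.09 kg. Origin: centre of its underside. To be left alone.
- jar: Closed amber jar with a red cap, 64 mm across, 110 mm high, on the counter left of the ledge. Origin: centre of its underside. To be left alone.
- bowl: Blue ceramic bowl, 150 mm across, 55 mm high, on the counter right of the ledge. Origin: centre of its underside. To be left alone.
Not all that is in view belongs to the job. Leave any yellow look-alike of the blue_board alone.

How it is judged:
By the outcome, as a careful person would: the job done as asked, in the order asked, and still so for the second after the job is handed in, with the robot touching nothing.
It also fails if it takes over 48 s, if anything falls off the work surface, if the arm or the gripper's body presses on something with over 40 N, if the wrist force passes 120 N, or if a joint passes its speed limit or range.

### The arm

A 6-joint arm with a two-finger parallel gripper is mounted at the origin on the work surface. World frame = base frame: x ahead of the robot, y to its left, z up, the work surface at z = 0. Lengths are in m, angles in rad, forces in N, time in s.
With the tool pointing down it reaches from about 0.25 to 0.8 m from the base axis. Payload 3.9 kg.
Tool frame: the origin (TCP) lies between the finger pads; the fingertips stand 19 mm ahead of it and the grasp point (between the pads) is the TCP; z points along the fingers, y is the line along which they close (so a half turn about z gives the same grasp; the last joint's range is limited). The gripper opens to 85 mm and grips with 20 to 120 N. Pads are 22 mm wide; open, the fingers measure 114 mm over their backs; the gripper's body (76 mm by 85 mm) begins 54 mm behind the grasp point. The pads swing forward as they close: fully open they stand 13 mm farther back than shut.
Start: joints at [-1.162, 0.26, -0.138, 1.173, 0, 1.571], TCP at [0.209, -0.482, 0.25] pointing down, gripper open.
Joint ranges: [-2.78, 2.78], [-0.83, 1.72], [-1.28, 1.37], [-1.9, 2.12], [-1.57, 1.48], [-3.14, 3.14]. Speed limits (rad/s): [2.57, 2.57, 3.14, 3.14, 3.14, 3.14].

### API

Orientations are given as a unit quaternion [x, y, z, w].
In Python, from station import r, vision, finish_job gives the robot as it stands. The module is installed in compiled form; this text tells all that it offers.
- The arm moves only by the tool apply_moves, never from a script. Its argument "series" is a list of rows, each a list of 3 entries, a list of its own where there are three numbers: the shift along the tool's x, y, z in mm, then the turn, a rotation vector about the tool's x, y, z in units of 8 degrees (1.0 is 8 degrees), then the closure, from 0 (fully open) to 1 (shut). A call has 1 to 12 rows; each row is the pose to reach, as a shift and turn from the pose commanded when the call began, along the tool's axes at that moment; what a row does not reach only later rows make up. A row lasts 1/10 s, in which the tool goes at most 50 mm and 8.59 degrees, less where a joint would pass 70% of its speed; a pose out of reach is approached as far as the arm can. A call with a gripper value outside its range is refused whole. The fingers move at their own pace and stop on an object; "squeeze" is the grip in N (left out, the last holds). Time passes only in rows, so rows that repeat a pose let the fingers close. It gives the time, the measured TCP pose, the force, the opening and the grip force at its end, in the units of the state.
- r.state(): the state, without advancing time (a new reading comes with each control period).
- vision.camera(name): name is "scene" or "side" or "wrist"; returns the picture (420x560x3 uint8, red, green, blue); there is no depth.
- vision.camera_model(name): a dict with "fx", "fy", "cx", "cy" (pixels), "R" (3x3) and "t" (3): a world point X has camera coordinates R X + t. Camera axes: x right, y down, z forward; pixel columns grow to the right and rows downward; lengths in m; the calibration is good to about 2 mm. A picture is of the moment at which its call begins: read the wrist's pose just before it. camera_model takes no time and is no camera call; for the wrist camera it gives the pose at the moment of the call.
- finish_job(): hands the job in; it is judged then, once.
The state is a dict: "t": time; "qpos": joint angles; "joint_vel": joint speeds; "joint_efforts": joint torques, N m; "ee_pos": TCP position; "tool_rot": TCP orientation; "wrist_force": force on the tool from outside, world axes, zero at the start; "torque": the same for the moment, N m; "finger_gap": opening from 0.0 (shut) to 1.0 (fully open); "gripper_force": force on a finger pad.
Only numpy, scipy, OpenCV 4.12 (cv2) and the standard library are available. Lean on these libraries where they do the work, as an engineer would, in place of code of your own. Each camera call takes 0.05 s, during which the arm holds its last target. There are 200 camera calls.

## Working session

There is one attempt and no reset: what is moved stays moved. The work goes in short steps, Python scripts to look and compute and a tool call to move; the robot and the scene stay as the last step left them, time stands still between calls to the robot, and variables do not carry over. Pictures are saved under pics/ and viewed, at most 10 in all, crops included, and the job is handed in when it is done.

Besides the shell and the picture viewer there is one more tool, called after "Request:" as name(argument=value, ...) on one line, values as JSON. apply_moves: Moves the arm, as the interface text tells. Its arguments: {"type":"object","properties":{"series":{"type":"array"},"squeeze":{"type":"number"}},"required":["series"]}

```bash
mkdir -p pics; python3 - <<'E'
from station import r,vision
import cv2,numpy as np
for n in("scene","side"):
    im=vision.camera(n);m=vision.camera_model(n)
    np.savez(n+".npz",im=im,**{k:np.array(v) for k,v in m.items()})
    cv2.imwrite(f"pics/{n}0.png",im[:,:,::-1]); print(n,m["fx"],-np.array(m["R"]).T@m["t"])
s=r.state();print(s["t"],s["ee_pos"],s["tool_rot"],s["finger_gap"])
E
```

```text
scene 529.9799979148879 [1.44418285 0.70348627 0.9400461 ]
side 482.78238969231575 [0.00684189 1.06117101 0.81091162]
0.1 [ 0.20846652 -0.48121998  0.24954331] [ 9.79182386e-01  2.02980497e-01 -1.74100763e-04 -8.61416183e-04] 0.9983722466166627
```

View pics/scene0.png

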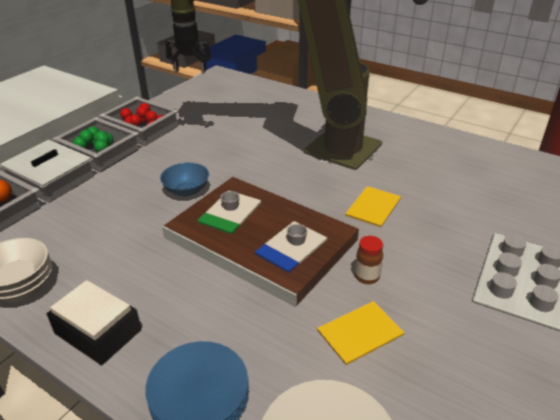

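View pics/side0.png

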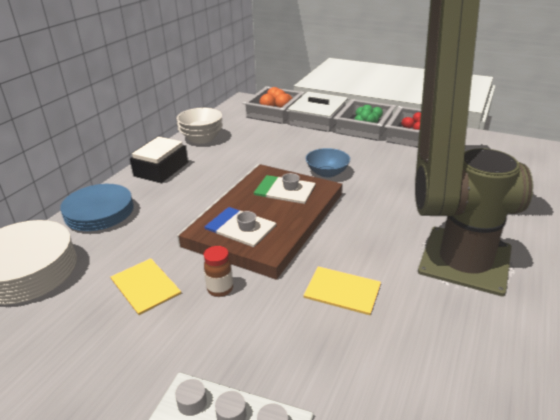

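The scene view shows the ledge top with corners near (232,182), (357,234), (297,290) and (165,232). The blue end is near (278,257), its ramekin near (297,234), and the green board is to its left in the picture. The side view has the blue end near (223,221) and the ledge's front edge running from (187,235) to (262,168).

```bash
cat > h.py <<'E'
import numpy as np,cv2
def ray(m,uv,z):
    uv=np.atleast_2d(uv).astype(float);R=np.array(m["R"]);t=np.array(m["t"]);c=-R.T@t
    d=np.c_[(uv[:,0]-m["cx"])/m["fx"],(uv[:,1]-m["cy"])/m["fy"],np.ones(len(uv))]@R
    return (c+d*((z-c[2])/d[:,2])[:,None])[:,:2]
def proj(m,P):
    q=np.atleast_2d(P)@np.array(m["R"]).T+np.array(m["t"]);return np.c_[m["fx"]*q[:,0]/q[:,2]+m["cx"],m["fy"]*q[:,1]/q[:,2]+m["cy"]]
def hue(im,lo,hi,s=120,v=40): 
    h=cv2.cvtColor(im,cv2.COLOR_RGB2HSV); return cv2.inRange(h,(lo,s,v),(hi,255,255))
E
python3 - <<'E'
from h import *
for n,roi in(("scene",(155,170,365,300)),("side",(175,155,355,275))):
    m=np.load(n+".npz");im=m["im"];x0,y0,x1,y1=roi
    b=hue(im,105,128,150,60)[y0:y1,x0:x1]
    k,l,st,ce=cv2.connectedComponentsWithStats(b)
    i=1+np.argmax(st[1:,4]);c=cv2.findContours((l==i).astype(np.uint8),0,1)[0][0].reshape(-1,2)+[x0,y0]
    w=ray(m,c,.048)
    print(n,"blue area",st[i],"rect",cv2.minAreaRect((w*1000).astype(np.float32)),w.mean(0))
    cv2.imwrite(f"pics/{n}c.png",cv2.resize(im[y0:y1,x0:x1,::-1],None,fx=3.8 if n=="scene" else 4.4,fy=3.8 if n=="scene" else 4.4,interpolation=cv2.INTER_CUBIC))
E
```

```text
scene blue area [101  75  42  26 456] rect ((636.881103515625, 148.20541381835938), (109.42176055908203, 38.07756042480469), 84.0954360961914) [0.63698989 0.14893094]
side blue area [ 31  53  31  23 239] rect ((633.3712768554688, 149.98086547851562), (105.49179077148438, 30.056236267089844), 84.42644500732422) [0.63367957 0.15173036]
```

View pics/scenec.png

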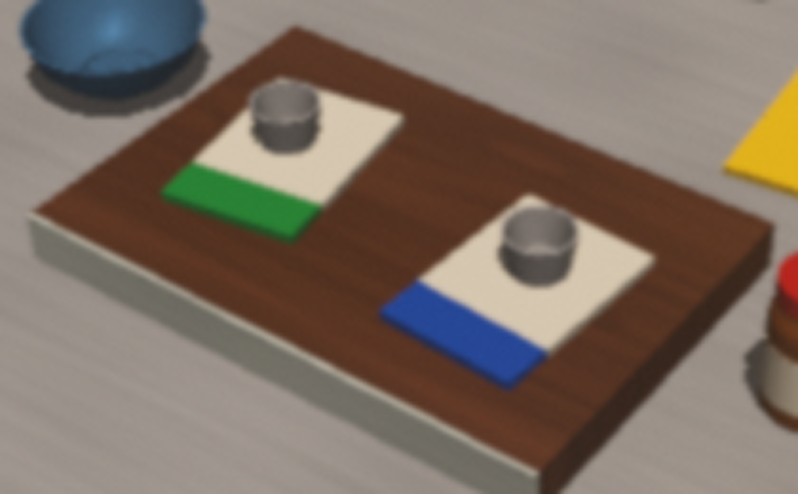

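View pics/sidec.png

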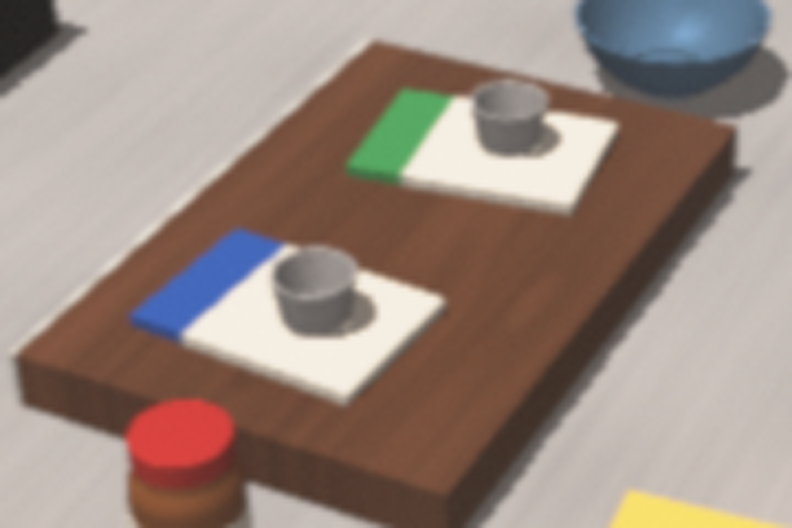

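The crops show both boards and the ledge corners clearly, so I'll ray-cast the corners I read off.

```bash
cat > fit.py <<'E'
from h import *
def rigid(model,W):  # model pts -> world, 2D
    model=np.array(model,float);W=np.array(W);a=model-model.mean(0);b=W-W.mean(0)
    th=np.arctan2((a[:,0]*b[:,1]-a[:,1]*b[:,0]).sum(),(a*b).sum());c,s=np.cos(th),np.sin(th);R=np.array([[c,-s],[s,c]])
    t=W.mean(0)-R@model.mean(0);return th,t,R,np.abs(model@R.T+t-W).max()
E
python3 - <<'E'
from fit import *
S={"scene":(3.8,155,170,dict(L=[(297,26),(773,227),(541,476),(31,215)],B=[(530,193),(655,258),(510,381),(380,312),(418,283),(548,352)],ram=(540,216,264))),
"side":(4.4,175,155,dict(L=[(737,128),(448,497),(16,355),(374,40)],B=[(445,298),(347,400),(132,319),(241,229),(283,245),(183,333)],ram=(315,262,0)))}
mL=[(-.15,-.22),(-.15,.22),(.15,.22),(.15,-.22)]
mBs=[(-.08,-.055),(-.08,.055),(.08,.055),(.08,-.055),(.04,-.055),(.04,.055)]
LL=[];BB=[];LM=[];BM=[]
for n,(s,x0,y0,d) in S.items():
    m=np.load(n+".npz");f=lambda p:(np.array(p,float)+.5)/s-.5+[x0,y0]
    L=ray(m,f(d["L"]),.04);B=ray(m,f(d["B"]),.048)
    for nm,mo,W in(("ledge",mL,L),("board",mBs if n=="scene" else [mBs[0],mBs[1],mBs[2],mBs[3],mBs[4],mBs[5]],B)):
        th,t,R,e=rigid(mo,W);print(n,nm,round(th,4),t.round(4),"err",round(e,4))
    print(" rim",ray(m,f(d["ram"][:2] if n=="side" else (540,226)),.082))
    LL+=list(L);BB+=list(B);LM+=mL;BM+=mBs
tl,ol,Rl,e=rigid(LM,LL);print("ledge",tl,ol,e)
tb,ob,Rb,e=rigid(BM,BB);print("board",tb,ob,e)
print("board in ledge",(ob-ol)@Rl,tb-tl, "line dist to edge",.15-((ob+Rb@[.04,0]-ol)@Rl)[0])
print("rear",ob+Rb@[-.08,0])
E
```

```text
scene ledge -0.0401 [0.5547 0.0415] err 0.0046
scene board -0.0998 [0.5745 0.1542] err 0.0024
 rim [[0.55018841 0.15458752]]
side ledge -0.0391 [0.5491 0.0406] err 0.0033
side board -0.0988 [0.5711 0.1542] err 0.0036
 rim [[0.55487132 0.14653426]]
ledge -0.0395725582135765 [0.55190892 0.04107261] 0.007509291386699923
board -0.09932885047990765 [0.57279181 0.15418037] 0.004142209852849854
board in ledge [0.01639175 0.11384539] -0.059756292266331154 line dist to edge 0.09367964522672209
rear [0.49318614 0.16211362]
```

Request:
apply_moves(series=[[[41,-41,0],[0,0,0.3],0.4],[[82,-82,0],[0,0,0.6],0.4],[[123,-122,0],[0,0,0.9],0.4],[[165,-163,0],[0,0,1.2],0.4],[[206,-204,0],[0,0,1.5],0.4],[[247,-245,0],[0,0,1.8],0.4],[[288,-286,0],[0,0,2.1],0.4],[[329,-326,0],[0,0,2.4],0.4],[[370,-367,0],[0,0,2.7],0.4],[[412,-408,0],[0,0,3.0],0.4],[[453,-449,0],[0,0,3.3],0.4],[[494,-490,0],[0,0,3.64],0.4]])

```text
t: 1.3
ee_pos: [0.427, -0.0014, 0.2501]
tool_rot: [1.0, -0.017, -0.0, -0.022]
wrist_force: [-0.5, -0.3, 0.2]
finger_gap: 0.6
gripper_force: 0.0
```

Request:
apply_moves(series=[[[0,0,0],[0,0,0],0.4],[[0,0,0],[0,0,0],0.4],[[0,0,0],[0,0,0],0.4],[[0,0,0],[0,0,0],0.4]])

```text
t: 1.7
ee_pos: [0.4255, -0.0051, 0.2503]
tool_rot: [1.0, -0.021, -0.0, -0.021]
wrist_force: [0.7, 0.3, -0.2]
finger_gap: 0.599
gripper_force: 0.0
```

```bash
cat > plan.py <<'E'
import numpy as np,sys
from scipy.spatial.transform import Rotation as Ro
from station import r
def plan(x,y,z,yaw):
    s=r.state();R=Ro.from_quat(s["tool_rot"]);G=Ro.from_euler("z",yaw)*Ro.from_quat([1,0,0,0])
    d=R.inv().apply(np.array([x,y,z])-s["ee_pos"])*1000;w=np.degrees((R.inv()*G).as_rotvec())/8
    X=R.as_matrix()[:,0]
    print("t",round(s["t"],2),"pos",np.round(s["ee_pos"],4),"yaw",round(np.arctan2(X[1],X[0]),4),"F",np.round(s["wrist_force"],1),"shift",d.round(1),"turn",w.round(3))
if __name__=="__main__": plan(*map(float,sys.argv[1:]))
E
python3 plan.py .467 .1645 .25 -.0993
```

```text
t 1.7 pos [ 0.4255 -0.0051  0.2503] yaw -0.0411 F [ 0.7  0.3 -0.2] shift [  34.5 -171.     7.5] turn [-0.305  0.022  0.417]
```

Request:
apply_moves(series=[[[9,-43,2],[-0.08,0,0.1],0.4],[[18,-86,4],[-0.15,0.01,0.2],0.4],[[26,-129,6],[-0.23,0.02,0.3],0.4],[[34.5,-171,7.5],[-0.305,0.022,0.417],0.4],[[34.5,-171,7.5],[-0.305,0.022,0.417],0.4],[[34.5,-171,7.5],[-0.305,0.022,0.417],0.4],[[34.5,-171,7.5],[-0.305,0.022,0.417],0.4],[[34.5,-171,7.5],[-0.305,0.022,0.417],0.4]])

```text
t: 2.5
ee_pos: [0.4597, -0.0031, 0.25]
tool_rot: [1.0, -0.017, -0.0, -0.021]
wrist_force: [-0.2, 0.4, -0.1]
finger_gap: 0.598
gripper_force: 0.0
```

```bash
python3 plan.py .467 .1645 .075 -.0993; python3 - <<'E'
from station import vision
import cv2
for n in("wrist","side"):
    cv2.imwrite(f"pics/{n}1.png",vision.camera(n)[:,:,::-1])
E
```

```text
t 2.5 pos [ 0.4597 -0.0031  0.25  ] yaw -0.0334 F [-0.2  0.4 -0.1] shift [   1.9 -160.2  182. ] turn [-0.303  0.017  0.472]
```

View pics/wrist1.png

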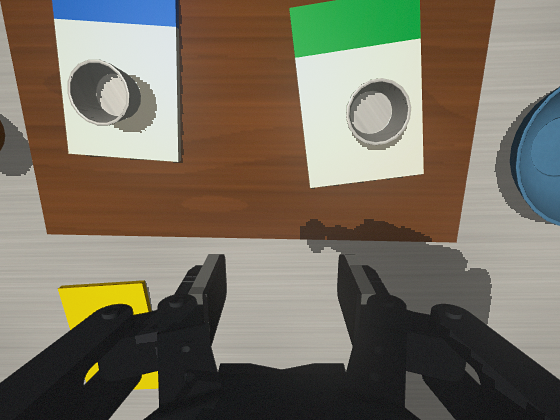

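The wrist view shows both boards from above: blue end at the upper left, rear side near row 158, columns 68 to 180. Sideways motion has stalled, so I'll check the joints.

```bash
python3 - <<'E'
from station import r
import numpy as np
s=r.state();print(np.round(s["qpos"],3),np.round(s["joint_vel"],3),np.round(s["joint_efforts"],2))
E
```

```text
[-0.034  0.149 -0.284  1.138  0.042  3.141] [ 0.001 -0.001 -0.004  0.003 -0.     0.001] [ -0.05 -33.83  25.21  -0.     0.15   0.  ]
```

Joint 6 is at its limit, so I'll use the equivalent half-turned hand pose.

Request:
apply_moves(series=[[[0,0,0],[0,0,-1],0.4],[[0,0,0],[0,0,-2],0.4],[[0,-12,1],[0,0,-3],0.4],[[0,-28,2],[0,0,-4],0.4],[[0,-44,3],[0,0,-5],0.4],[[0,-60,4],[0,0,-6],0.4],[[0,-76,5],[0,0,-7],0.4],[[1,-93,5],[0,0,-8],0.4],[[1,-110,6],[0,0,-9],0.4],[[2,-127,6],[0,0,-10],0.4],[[2,-144,7],[0,0,-11],0.4],[[2,-160,7],[0,0,-12],0.4]])

```text
t: 3.8
ee_pos: [0.4668, 0.1578, 0.2498]
tool_rot: [0.679, 0.734, 0.016, -0.014]
wrist_force: [-0.1, 0.8, -0.6]
finger_gap: 0.603
gripper_force: 0.0
```

```bash
python3 plan.py .467 .1645 .25 3.0423
```

```text
t 3.8 pos [0.4668 0.1578 0.2498] yaw 1.6485 F [-0.1  0.8 -0.6] shift [6.6 0.7 0.1] turn [ 0.232 -0.232 -9.981]
```

Request:
apply_moves(series=[[[0,0,0],[0.02,-0.02,-1],0.4],[[1,0,0],[0.05,-0.05,-2],0.4],[[2,0,0],[0.07,-0.07,-3],0.4],[[3,0,0],[0.09,-0.09,-4],0.4],[[4,0,0],[0.12,-0.12,-5],0.4],[[5,0,0],[0.14,-0.14,-6],0.4],[[6,0,0],[0.16,-0.16,-7],0.4],[[6.6,0.7,0],[0.19,-0.19,-8],0.4],[[6.6,0.7,0],[0.21,-0.21,-9],0.4],[[6.6,0.7,0],[0.232,-0.232,-9.98],0.4],[[6.6,0.7,0],[0.232,-0.232,-9.98],0.4],[[6.6,0.7,0],[0.232,-0.232,-9.98],0.4]])

```text
t: 5.0
ee_pos: [0.4671, 0.1637, 0.2501]
tool_rot: [0.054, 0.999, 0.0, -0.0]
wrist_force: [-0.8, -0.7, -0.8]
finger_gap: 0.595
gripper_force: 0.0
```

```bash
python3 plan.py .467 .1645 .072 3.0423; python3 - <<'E'
from station import vision
import cv2
cv2.imwrite(f"pics/wrist2.png",vision.camera("wrist")[:,:,::-1])
E
```

```text
t 5.0 pos [0.4671 0.1637 0.2501] yaw 3.0334 F [-0.8 -0.7 -0.8] shift [  0.2   0.8 178.1] turn [ 0.001 -0.001 -0.064]
```

View pics/wrist2.png

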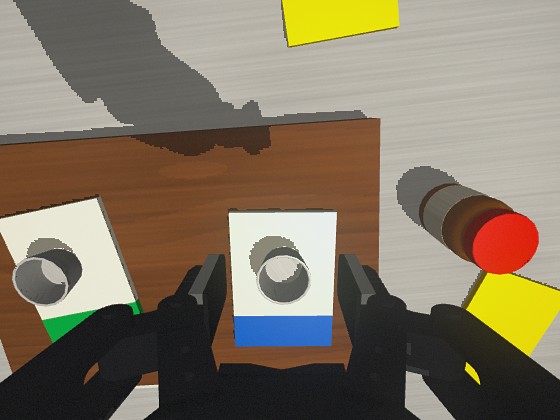

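The wrist view shows the board's rear side on row 211, columns 229 to 336, level with the picture, and the blue/white border on row 317. I'll cross-check the pose with these points.

```bash
python3 - <<'E'
from fit import *
from station import vision
m=vision.camera_model("wrist")
B=ray(m,[(229,211.5),(336.5,211.5),(332.5,317),(233,316)],.048)
th,t,R,e=rigid([(-.08,-.055),(-.08,.055),(.04,.055),(.04,-.055)],B);print(B.round(4),"board",th,t,e,"rear",t+R@[-.08,0])
print("ledge corner/back line",ray(m,[(380,118),(0,145)],.04).round(4))
E
```

```text
[[0.4854 0.1084]
 [0.4971 0.2165]
 [0.619  0.2045]
 [0.6059 0.0945]] board -0.10937452542568327 [0.57173324 0.15379152] 0.0015399727660581064 rear [0.49221127 0.16252405]
ledge corner/back line [[ 0.4106  0.2649]
 [ 0.3963 -0.1061]]
```

Request:
apply_moves(series=[[[0,1,25],[0,0,-0.06],0.4],[[0,1,60],[0,0,-0.06],0.4],[[0,1,100],[0,0,-0.06],0.4],[[0,1,130],[0,0,-0.06],0.4],[[0,1,150],[0,0,-0.06],0.4],[[0,1,165],[0,0,-0.06],0.4],[[0,1,175],[0,0,-0.06],0.4],[[0,1,178],[0,0,-0.06],0.4],[[0,1,178],[0,0,-0.06],0.4],[[0,1,178],[0,0,-0.06],0.4]])

```text
t: 6.05
ee_pos: [0.4681, 0.1649, 0.0728]
tool_rot: [0.049, 0.999, 0.0, 0.001]
wrist_force: [-0.0, -0.1, -0.1]
finger_gap: 0.602
gripper_force: 0.0
```

Request:
apply_moves(series=[[[0,0,3],[0,0,0],0.4],[[0,0,6],[0,0,0],0.4],[[0,0,9],[0,0,0],0.4],[[0,0,10],[0,0,0],0.4],[[0,0,10.5],[0,0,0],0.4],[[0,0,11],[0,0,0],0.4],[[0,0,11],[0,0,0],0.4]])

```text
t: 6.75
ee_pos: [0.4674, 0.1647, 0.0611]
tool_rot: [0.049, 0.999, 0.0, -0.0]
wrist_force: [-0.7, 0.2, -0.4]
finger_gap: 0.601
gripper_force: 0.0
```

Request:
apply_moves(series=[[[0,0,0.5],[0,0,0],0.4],[[0,0,1],[0,0,0],0.4],[[0,0,1.5],[0,0,0],0.4],[[0,0,1.5],[0,0,0],0.4]])

```text
t: 7.15
ee_pos: [0.4673, 0.1646, 0.0595]
tool_rot: [0.049, 0.999, 0.0, -0.0]
wrist_force: [0.0, -1.4, 0.5]
finger_gap: 0.603
gripper_force: 0.0
```

Request:
apply_moves(series=[[[0,0,0.5],[0,0,0],0.4],[[0,0,1],[0,0,0],0.4],[[0,0,1],[0,0,0],0.4]])

```text
t: 7.45
ee_pos: [0.4673, 0.1646, 0.0585]
tool_rot: [0.049, 0.999, -0.0, -0.0]
wrist_force: [-0.1, 0.2, 0.5]
finger_gap: 0.601
gripper_force: 0.0
```

Request:
apply_moves(series=[[[0,0,0.5],[0,0,0],0.4],[[0,0,1],[0,0,0],0.4],[[0,0,1],[0,0,0],0.4]])

```text
t: 7.75
ee_pos: [0.4673, 0.1647, 0.0575]
tool_rot: [0.049, 0.999, 0.0, -0.0]
wrist_force: [-0.6, 0.1, 0.9]
finger_gap: 0.599
gripper_force: 0.0
```

```bash
python3 plan.py .48 .1634 .0575 3.0423; python3 - <<'E'
from station import vision
import cv2
im=vision.camera("side")[170:255,210:310,::-1]
cv2.imwrite("pics/side2.png",cv2.resize(im,None,fx=7,fy=7,interpolation=cv2.INTER_CUBIC))
E
```

```text
t 7.75 pos [0.4673 0.1647 0.0575] yaw 3.0444 F [-0.6  0.1  0.9] shift [-12.7  -0.    0. ] turn [ 0.    -0.001  0.015]
```

View pics/side2.png

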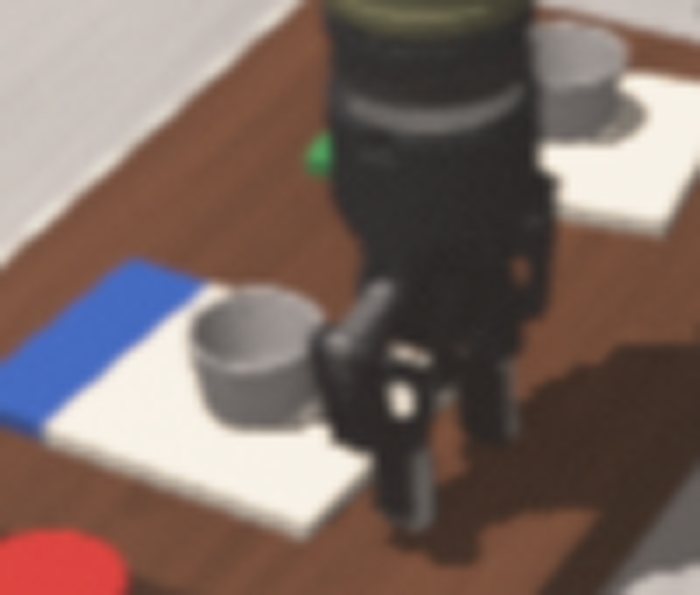

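Both fingertips are just behind the rear side at board height, and the ramekin is clear of the hand. I'll start the push gently.

Request:
apply_moves(series=[[[-3,0,0],[0,0,0],0.4],[[-6,0,0],[0,0,0],0.4],[[-8,0,0],[0,0,0],0.4],[[-9.5,0,0],[0,0,0],0.4],[[-11,0,0],[0,0,0],0.4],[[-12,0,0],[0,0,0],0.4],[[-13,0,0],[0,0,0],0.4],[[-14,0,0],[0,0,0],0.4],[[-15,0,0],[0,0,0],0.4],[[-16,0,0],[0,0,0],0.4],[[-17,0,0],[0,0,0],0.4],[[-18,0,0],[0,0,0],0.4]])

```text
t: 9.0
ee_pos: [0.4846, 0.1628, 0.0574]
tool_rot: [0.048, 0.999, -0.0, -0.001]
wrist_force: [-1.8, 0.0, 1.4]
finger_gap: 0.6
gripper_force: 0.9
```

Request:
apply_moves(series=[[[-1,0,0],[0,0,0],0.4],[[-2,0,0],[0,0,0],0.4],[[-3,0,0],[0,0,0],0.4],[[-4,0,0],[0,0,0],0.4],[[-5,0,0],[0,0,0],0.4],[[-6,0,0],[0,0,0],0.4],[[-7,0,0],[0,0,0],0.4],[[-8,0,0],[0,0,0],0.4]])

```text
t: 9.8
ee_pos: [0.4933, 0.1622, 0.0576]
tool_rot: [0.049, 0.999, 0.0, -0.0]
wrist_force: [-1.6, -0.2, -0.3]
finger_gap: 0.599
gripper_force: 0.5
```

```bash
cat > meas.py <<'E'
from fit import *
from station import vision,r
OL=np.array([.55191,.04107]);TL=-.0396
def meas(tag):
    for n in("scene","side"):
        im=vision.camera(n);m=vision.camera_model(n);np.savez(n+tag+".npz",im=im,**{k:np.array(v) for k,v in m.items()})
        ex=proj(m,[.65,.15,.048])[0].astype(int);x0,y0=ex-60
        b=np.zeros(im.shape[:2],np.uint8);b[y0:y0+120,x0:x0+120]=hue(im,105,128,150,60)[y0:y0+120,x0:x0+120]
        k,l,st,ce=cv2.connectedComponentsWithStats(b);i=1+np.argmax(st[1:,4])
        w=ray(m,cv2.findContours((l==i).astype(np.uint8),0,1)[0][0].reshape(-1,2),.048)
        c,s=np.cos(TL),np.sin(TL);e=(w-OL)@np.array([[c,-s],[s,c]]) ; e[:,0]-=.15
        q=cv2.minAreaRect((e*1e4).astype(np.float32));print(n,"blue in edge frame: centre mm",np.array(q[0])/10,"size",np.array(q[1])/10,"ang",q[2],"area",st[i,4])
if __name__=="__main__":
    import sys;meas(sys.argv[1])
E
python3 meas.py A; python3 plan.py .5 .16 .0575 3.0423
python3 -c "
from h import *
import meas
" ; python3 - <<'E'
from fit import *
c,s=np.cos(-.0396),np.sin(-.0396)
print("TCP final guess",np.array([.55191,.04107])+np.array([[c,-s],[s,c]])@[.019,.1165])
E
```

```text
scene blue in edge frame: centre mm [-58.39707031 110.48188477] size [109.08868408  37.89673157] ang 86.6068115234375 area 462
side blue in edge frame: centre mm [-61.80316162 111.71269531] size [106.16529541  29.40139771] ang 86.45458984375 area 235
t 9.9 pos [0.4936 0.1622 0.0576] yaw 3.0444 F [-0.6 -0.2  0.6] shift [-6.6 -1.5  0.1] turn [0.001 0.002 0.015]
TCP final guess [0.5755073  0.15672646]
```

Request:
apply_moves(series=[[[-1,0,0],[0,0,0],0.4],[[-2.5,0,0],[0,0,-0.01],0.4],[[-5,0,0],[0,0,-0.03],0.4],[[-8,0,0],[0,0,-0.06],0.4],[[-11,0,0],[0,0,-0.09],0.4],[[-14,0.1,0],[0,0,-0.12],0.4],[[-17,0.2,0],[0,0,-0.15],0.4],[[-20,0.3,0],[0,0,-0.18],0.4],[[-23,0.4,0],[0,0,-0.21],0.4],[[-26,0.5,0],[0,0,-0.24],0.4],[[-28.5,0.6,0],[0,0,-0.26],0.4],[[-30,0.7,0],[0,0,-0.27],0.4]])

```text
t: 11.1
ee_pos: [0.5235, 0.1599, 0.0576]
tool_rot: [0.03, 1.0, 0.0, 0.0]
wrist_force: [-2.5, -0.3, 1.9]
finger_gap: 0.598
gripper_force: 1.1
```

```bash
python3 meas.py B; python3 plan.py .5755 .1567 .0575 3.1020
```

```text
scene blue in edge frame: centre mm [-28.07197266 115.03012695] size [108.7744873   38.13050842] ang 88.72926330566406 area 486
side blue in edge frame: centre mm [-31.53660889 116.61708984] size [105.64718018  29.34557495] ang 89.32066345214844 area 227
t 11.2 pos [0.5238 0.16   0.0576] yaw 3.0821 F [-0.8 -0.   1.5] shift [-51.9  -0.2   0.1] turn [ 0.001  0.005 -0.143]
```

Request:
apply_moves(series=[[[-1,0,0],[0,0,0],0.4],[[-2.5,0,0],[0,0,-0.01],0.4],[[-5,0,0],[0,0,-0.02],0.4],[[-8,0,0],[0,0,-0.04],0.4],[[-11,0,0],[0,0,-0.06],0.4],[[-14.5,0,0],[0,0,-0.08],0.4],[[-18,0,0],[0,0,-0.1],0.4],[[-21.5,0,0],[0,0,-0.12],0.4],[[-25,0,0],[0,0,-0.135],0.4],[[-28.5,0,0],[0,0,-0.14],0.4],[[-31.5,0,0],[0,0,-0.14],0.4],[[-34,0,0],[0,0,-0.14],0.4]])

```text
t: 12.4
ee_pos: [0.5575, 0.1579, 0.0576]
tool_rot: [0.02, 1.0, 0.0, 0.0]
wrist_force: [-1.9, 0.2, 1.1]
finger_gap: 0.604
gripper_force: 1.0
```

```bash
python3 meas.py C; python3 plan.py .5755 .1567 .0575 3.1020; python3 - <<'E'
from h import *
o=[]
for n,p in(("sceneC",(.68,.13,.04)),("sideC",(.68,.13,.04))):
    m=np.load(n+".npz");u=proj(m,p)[0].astype(int);x0,y0=u-[40,35];print(n,x0,y0)
    o.append(cv2.resize(m["im"][y0:y0+70,x0:x0+80,::-1],None,fx=5,fy=5,interpolation=cv2.INTER_CUBIC))
cv2.imwrite("pics/C.png",np.hstack(o))
E
```

```text
scene blue in edge frame: centre mm [  5.89502106 117.04393311] size [ 38.08304138 108.20672607] ang 0.35506537556648254 area 515
side blue in edge frame: centre mm [  2.54168472 120.10177002] size [ 28.60142517 104.92120361] ang 0.18209825456142426 area 215
t 12.5 pos [0.558  0.1579 0.0576] yaw 3.1014 F [ 0.1  0.1 -0.3] shift [-17.6  -0.5   0.1] turn [ 0.001  0.008 -0.004]
sceneC 220 231
sideC 171 178
```

View pics/C.png

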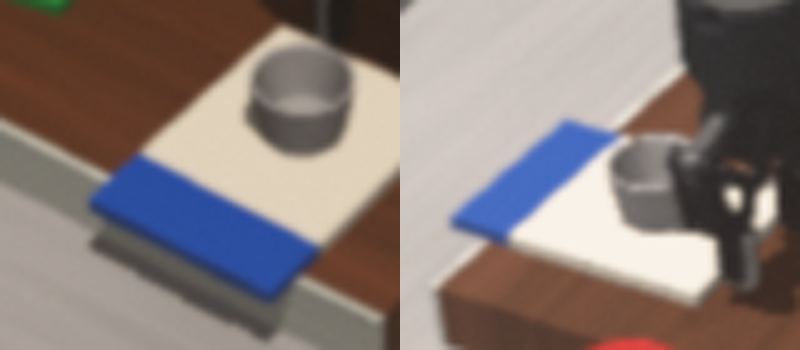

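The board now overhangs by about half its blue end, with the ramekin upright. In the scene crop the border runs (145,156) to (320,248) and the edge (0,118) to (380,320). I'll measure the gap within each view.

```bash
cat > gap.py <<'E'
from h import *
def gap(n,x0,y0,border,edge,s=5):
    m=np.load(n+".npz");f=lambda p:(np.array(p,float)+.5)/s-.5+[x0,y0]
    B=ray(m,f(border),.048);E=ray(m,f(edge),.04)
    d=E[-1]-E[0];d/=np.linalg.norm(d);nrm=np.array([d[1],-d[0]]);nrm*=np.sign(nrm[0])
    g=(E[0]-B)@nrm*1000;b=B[1]-B[0];print(n,"gap to edge mm at ends",g.round(1),"edge yaw",np.arctan2(nrm[1],nrm[0]).round(4),"rel angle",np.arcsin((b[0]*d[1]-b[1]*d[0])/np.linalg.norm(b)).round(4),"w",np.linalg.norm(b))
E
python3 - <<'E'
from gap import gap
gap("sceneC",220,231,[(144,156),(321,249)],[(0,119),(383,322)])
gap("sideC",171,178,[(218,134),(111,242)],[(33,289),(285,69)])
E
```

```text
sceneC gap to edge mm at ends [15.4 14.9] edge yaw -0.0533 rel angle 0.0041 w 0.10862268930243726
sideC gap to edge mm at ends [11.5 19.4] edge yaw -0.0417 rel angle 0.0693 w 0.1142645563670679
```

Request:
apply_moves(series=[[[-1,0,0],[0,0,0],0.4],[[-2.5,0,0],[0,0,0],0.4],[[-4.5,0,0],[0,0,0],0.4],[[-6.5,0,0],[0,0,0],0.4],[[-8.5,0,0],[0,0,0],0.4],[[-10.5,0,0],[0,0,0],0.4],[[-12,0,0],[0,0,0],0.4],[[-13,0,0],[0,0,0],0.4],[[-13,0,0],[0,0,0],0.4]])

```text
t: 13.4
ee_pos: [0.5704, 0.1574, 0.0576]
tool_rot: [0.02, 1.0, 0.0, 0.0]
wrist_force: [-1.3, 0.1, 0.4]
finger_gap: 0.596
gripper_force: 0.6
```

```bash
python3 meas.py D; python3 plan.py .5755 .1567 .0575 3.1020; python3 - <<'E'
from h import *
o=[]
for n,p in(("sceneD",(.69,.135,.04)),("sideD",(.69,.135,.04))):
    m=np.load(n+".npz");u=proj(m,p)[0].astype(int);x0,y0=u-[28,30];print(n,x0,y0)
    o.append(cv2.resize(m["im"][y0:y0+60,x0:x0+57,::-1],None,fx=7,fy=7,interpolation=cv2.INTER_CUBIC))
cv2.imwrite("pics/D.png",np.hstack(o))
E
```

```text
scene blue in edge frame: centre mm [ 18.66524048 117.23734131] size [107.90986328  38.03129272] ang 89.75809478759766 area 518
side blue in edge frame: centre mm [ 14.68714752 119.34064941] size [103.059021    28.73858032] ang 89.6983413696289 area 211
t 13.5 pos [0.5704 0.1574 0.0576] yaw 3.1016 F [-1.1  0.4 -0.5] shift [-5.1 -0.5  0.1] turn [ 0.001  0.004 -0.003]
sceneD 231 240
sideD 179 183
```

View pics/D.png

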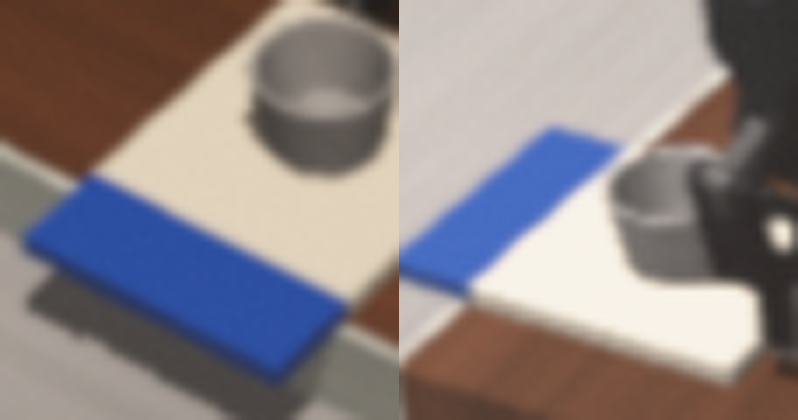

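The board is now nearly there: in the scene crop the border runs (92,177) to (347,307), with the trim just ahead of it. The ramekin is upright.

```bash
python3 - <<'E'
from gap import *
gap("sceneD",231,240,[(92,177),(347,307)],[(0,153),(398,357)],7)
gap("sideD",179,183,[(221,150),(73,287)],[(1,362),(331,68)],7)
# intensity-gradient edge detection: sample profiles across predicted edge in the two views (clear spots)
OL=np.array([.55191,.04107]);c,s=np.cos(-.0396),np.sin(-.0396);R=np.array([[c,-s],[s,c]])
for n in("sceneD","sideD"):
    m=np.load(n+".npz");im=cv2.cvtColor(m["im"],cv2.COLOR_RGB2LAB).astype(np.float32)
    hs=np.arange(-.025,.0251,.0005)
    def prof(ly,z):
        P=np.array([[*(OL+R@[.15+h,ly]),z] for h in hs]);u=proj(m,P).astype(np.float32)
        return cv2.remap(im,u[:,0].reshape(1,-1),u[:,1].reshape(1,-1),1)[0]
    o=[]
    for ly in(-.15,-.1,-.05,0,.03,.05,.19,.205):
        d=np.diff(prof(ly,.04)[:,0]);o.append((ly,round(hs[d.argmax()]*1000,1),round(hs[d.argmin()]*1000,1)))
    print(n,"edge: brightest-rise / fall",o)
    o=[]
    for ly in(.07,.08,.09,.14,.15,.16):
        d=np.diff(prof(ly,.048)[:,2]);o.append((ly,round(hs[d.argmin()]*1000,1)))
    print(n,"border",o)
E
```

```text
sceneD gap to edge mm at ends [2.8 2.7] edge yaw -0.0371 rel angle 0.0009 w 0.10994291055642695
sideD gap to edge mm at ends [0.8 3.2] edge yaw -0.0307 rel angle 0.0229 w 0.10601891797200241
sceneD edge: brightest-rise / fall [(-0.15, np.float64(-3.5), np.float64(3.5)), (-0.1, np.float64(-4.0), np.float64(4.0)), (-0.05, np.float64(-3.5), np.float64(4.0)), (0, np.float64(-3.5), np.float64(1.5)), (0.03, np.float64(-2.5), np.float64(3.5)), (0.05, np.float64(-3.5), np.float64(3.0)), (0.19, np.float64(-2.5), np.float64(3.0)), (0.205, np.float64(-3.0), np.float64(3.5))]
sceneD border [(0.07, np.float64(-3.0)), (0.08, np.float64(-4.0)), (0.09, np.float64(-4.0)), (0.14, np.float64(-5.0)), (0.15, np.float64(-4.0)), (0.16, np.float64(-3.5))]
sideD edge: brightest-rise / fall [(-0.15, np.float64(-3.5), np.float64(-12.5)), (-0.1, np.float64(16.5), np.float64(-10.0)), (-0.05, np.float64(24.5), np.float64(11.5)), (0, np.float64(-4.5), np.float64(4.0)), (0.03, np.float64(-6.5), np.float64(2.5)), (0.05, np.float64(-5.5), np.float64(4.0)), (0.19, np.float64(-6.0), np.float64(2.5)), (0.205, np.float64(-4.5), np.float64(2.5))]
sideD border [(0.07, np.float64(-4.5)), (0.08, np.float64(-5.0)), (0.09, np.float64(-3.5)), (0.14, np.float64(-4.0)), (0.15, np.float64(-4.0)), (0.16, np.float64(-4.5))]
```

Request:
apply_moves(series=[[[-1,0,0],[0,0,0],0.4],[[-2,0,0],[0,0,0],0.4],[[-3,0,0],[0,0,0],0.4],[[-4,0,0],[0,0,0],0.4],[[-4,0,0],[0,0,0],0.4],[[-2,0,0],[0,0,0],0.4],[[4,0,0],[0,0,0],0.4],[[12,0,0],[0,0,0],0.4],[[18,0,0],[0,0,0],0.4],[[18,0,0],[0,0,0],0.4]])

```text
t: 14.5
ee_pos: [0.5506, 0.158, 0.0575]
tool_rot: [0.02, 1.0, -0.0, -0.001]
wrist_force: [-0.2, -0.4, -0.0]
finger_gap: 0.6
gripper_force: 0.0
```

Request:
apply_moves(series=[[[0,0,-20],[0,0,0],0.4],[[0,0,-60],[0,0,0],0.4],[[0,0,-100],[0,0,0],0.4],[[0,0,-140],[0,0,0],0.4],[[0,0,-180],[0,0,0],0.4],[[-25,0,-190],[0,0,0],0.4],[[-60,0,-190],[0,0,0],0.4],[[-90,0,-190],[0,0,0],0.4],[[-90,0,-190],[0,0,0],0.4],[[-90,0,-190],[0,0,0],0.4],[[-90,0,-190],[0,0,0],0.4]])

```text
t: 15.6
ee_pos: [0.6412, 0.1545, 0.2474]
tool_rot: [0.02, 1.0, -0.0, -0.001]
wrist_force: [0.1, 0.6, -0.5]
finger_gap: 0.602
gripper_force: 0.0
```

```bash
python3 meas.py E; python3 - <<'E'
from station import vision
import cv2,numpy as np
m=vision.camera_model("wrist");im=vision.camera("wrist")
np.savez("wristE.npz",im=im,**{k:np.array(v) for k,v in m.items()});cv2.imwrite("pics/wE.png",im[:,:,::-1])
E
python3 plan.py .5755 .1567 .0575 3.1020
```

```text
scene blue in edge frame: centre mm [ 22.60951385 117.0809082 ] size [ 38.16671143 108.09832764] ang 0.03934013098478317 area 524
side blue in edge frame: centre mm [ 18.84317169 119.31981201] size [103.09669189  28.6152832 ] ang 89.82485961914062 area 210
t 15.75 pos [0.6412 0.1546 0.2479] yaw 3.1021 F [ 0.7  0.5 -0.6] shift [ 65.7  -0.5 190.5] turn [ 0.    -0.002  0.001]
```

View pics/wE.png

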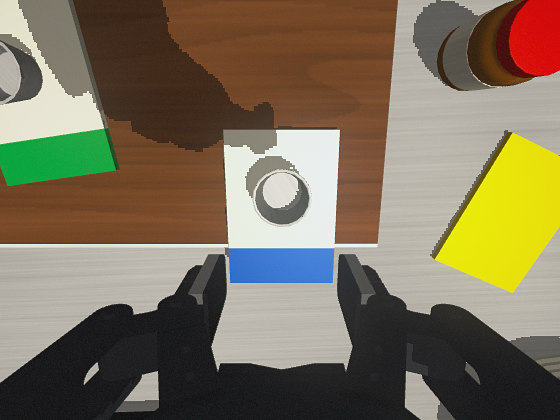

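The border sits at row 248 (columns 229 to 333) and the trimmed edge at rows 243 to 247, almost coincident. The ramekin is upright and the green board undisturbed. I'll measure the last bit by gradients.

```bash
python3 - <<'E'
from h import *
m=np.load("wristE.npz");im=m["im"];L=cv2.cvtColor(im,cv2.COLOR_RGB2LAB).astype(np.float32)
E=[];T=[]
for u in list(range(20,215,5))+list(range(345,374,4)):
    p=L[232:258,u,0];d=np.diff(p);E.append((u,232.5+d.argmin()));T.append((u,232.5+d.argmax()))
B=[(u,238.5+np.diff(L[238:260,u,2]).argmin()) for u in range(234,330,3)]
e=np.median(np.array(E)[:,1]);print("trim rows",np.array(T)[::6],np.array(E)[::6],"border",np.array(B)[::5])
Ew=ray(m,E,.04);Bw=ray(m,B,.048)
pe=np.polyfit(Ew[:,1],Ew[:,0],1);pb=np.polyfit(Bw[:,1],Bw[:,0],1)
for y in(.10,.155,.21):print(y,"edge x",np.polyval(pe,y).round(4),"border x",np.polyval(pb,y).round(4),"overhang mm",((np.polyval(pb,y)-np.polyval(pe,y))*1000).round(2))
print("slopes",pe[0],pb[0])
E
```

```text
trim rows [[ 20.  243.5]
 [ 50.  243.5]
 [ 80.  243.5]
 [110.  243.5]
 [140.  243.5]
 [170.  243.5]
 [200.  243.5]
 [357.  243.5]] [[ 20.  247.5]
 [ 50.  247.5]
 [ 80.  247.5]
 [110.  247.5]
 [140.  247.5]
 [170.  247.5]
 [200.  247.5]
 [357.  256.5]] border [[234.  247.5]
 [249.  247.5]
 [264.  247.5]
 [279.  247.5]
 [294.  247.5]
 [309.  247.5]
 [324.  247.5]]
0.1 edge x 0.706 border x 0.7012 overhang mm -4.83
0.155 edge x 0.7088 border x 0.7034 overhang mm -5.38
0.21 edge x 0.7115 border x 0.7055 overhang mm -5.93
slopes 0.049180575194277 0.03913628331453461
```

```bash
python3 - <<'E'
from h import *
m=np.load("wristE.npz");print(-m["R"].T@m["t"],ray(m,[(280,247.5)],.04),ray(m,[(280,247.5)],.048),ray(m,[(280,248.5)],.048))
E
```

```text
[0.56927688 0.1574013  0.37023624] [[0.70653108 0.15056844]] [[0.70320609 0.15073396]] [[0.70432223 0.15068903]]
```

The border is 3.3 mm short, so I'll go back behind the board for one last nudge.

Request:
apply_moves(series=[[[30,0,0],[0,0,0],0.4],[[65,0,0],[0,0,0],0.4],[[93,0,0],[0,0,0],0.4],[[93,0,0],[0,0,0],0.4],[[93,0,30],[0,0,0],0.4],[[93,0,70],[0,0,0],0.4],[[93,0,110],[0,0,0],0.4],[[93,0,145],[0,0,0],0.4],[[93,0,170],[0,0,0],0.4],[[93,0,184],[0,0,0],0.4],[[93,0,190],[0,0,0],0.4],[[93,0,190],[0,0,0],0.4]])

```text
t: 16.95
ee_pos: [0.5492, 0.1583, 0.0574]
tool_rot: [0.02, 1.0, -0.0, -0.0]
wrist_force: [-0.6, 0.8, 1.0]
finger_gap: 0.605
gripper_force: 0.0
```

```bash
python3 plan.py .578 .1571 .0576 3.1020
```

```text
t 16.95 pos [0.5492 0.1583 0.0574] yaw 3.1018 F [-0.6  0.8  1. ] shift [-28.8  -0.   -0.2] turn [-0.    -0.002 -0.002]
```

Request:
apply_moves(series=[[[-6,0,0],[0,0,0],0.4],[[-13,0,0],[0,0,0],0.4],[[-19,0,0],[0,0,0],0.4],[[-22,0,0],[0,0,0],0.4],[[-23.5,0,0],[0,0,0],0.4],[[-24.5,0,0],[0,0,0],0.4],[[-25.5,0,0],[0,0,0],0.4],[[-26.5,0,0],[0,0,0],0.4],[[-27.5,0,0],[0,0,0],0.4],[[-28.4,0,0],[0,0,0],0.4],[[-28.9,0,0],[0,0,0],0.4],[[-28.9,0,0],[0,0,0],0.4]])

```text
t: 18.15
ee_pos: [0.5781, 0.1571, 0.0575]
tool_rot: [0.02, 1.0, -0.0, 0.0]
wrist_force: [-1.5, 0.2, -0.5]
finger_gap: 0.597
gripper_force: 0.5
```

Request:
apply_moves(series=[[[2,0,0],[0,0,0],0.4],[[8,0,0],[0,0,0],0.4],[[18,0,0],[0,0,0],0.4],[[25,0,0],[0,0,0],0.4],[[25,0,0],[0,0,0],0.4],[[25,0,-30],[0,0,0],0.4],[[25,0,-75],[0,0,0],0.4],[[25,0,-120],[0,0,0],0.4],[[25,0,-160],[0,0,0],0.4],[[25,0,-190],[0,0,0],0.4],[[0,0,-190],[0,0,0],0.4],[[-40,0,-190],[0,0,0],0.4]])

```text
t: 19.35
ee_pos: [0.618, 0.1559, 0.2506]
tool_rot: [0.019, 1.0, 0.001, 0.002]
wrist_force: [1.5, 0.3, 0.3]
finger_gap: 0.599
gripper_force: 0.0
```

Request:
apply_moves(series=[[[-24,0,0],[0,0,0],0.4],[[-24,0,0],[0,0,0],0.4],[[-24,0,0],[0,0,0],0.4],[[-24,0,0],[0,0,0],0.4]])

```text
t: 19.75
ee_pos: [0.641, 0.1545, 0.2475]
tool_rot: [0.02, 1.0, -0.0, -0.001]
wrist_force: [0.6, 0.1, 0.1]
finger_gap: 0.599
gripper_force: 0.0
```

```bash
python3 meas.py F; python3 - <<'E'
from station import vision,r
from h import *
m=vision.camera_model("wrist");im=vision.camera("wrist");L=cv2.cvtColor(im,cv2.COLOR_RGB2LAB).astype(np.float32)
E=[(u,230.5+np.diff(L[230:262,u,0]).argmin()) for u in range(20,190,5)]
B=[(u,230.5+np.diff(L[230:265,u,2]).argmin()) for u in range(238,326,4)]
Ew=ray(m,E,.04);Bw=ray(m,B,.048);pe=np.polyfit(Ew[:,1],Ew[:,0],1);pb=np.polyfit(Bw[:,1],Bw[:,0],1)
print(np.unique(np.array(E)[:,1]),np.unique(np.array(B)[:,1]),"overhang",[(np.polyval(pb,y)-np.polyval(pe,y))*1000 for y in(.1,.155,.21)],pe[0],pb[0],r.state()["ee_pos"],r.state()["t"])
E
```

```text
scene blue in edge frame: centre mm [ 26.3684967  117.07316895] size [ 38.20601501 108.09632568] ang 0.12234092503786087 area 527
side blue in edge frame: centre mm [ 22.54292297 119.81687012] size [104.12987061  28.39787292] ang 89.9358139038086 area 211
[247.5] [251.5] overhang [np.float64(1.1520359067732633), np.float64(1.1522063750476486), np.float64(1.1523768433219228)] 0.03913460875197895 0.039137708175147994 [0.64114589 0.15463508 0.24799469] 19.9
```

```bash
python3 -c "
from station import finish_job
print(finish_job())"
```

```text
the job is handed in; nothing more can be done
None
```

I pushed the blue-ended board until its white part begins at the front edge (the last view put the border about 1 mm past it) and the board is square to the edge; the ramekin was upright and the green board undisturbed in the last picture I viewed, before the final 3.7 mm nudge, and I handed in at about 20 s with the hand clear above everything.

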